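# Load the bead mill and hold its start key

### The arm

A 6-joint arm with a two-finger parallel gripper is mounted at the origin on the work surface. World frame = base frame: x ahead of the robot, y to its left, z up, the work surface at z = 0. Lengths are in m, angles in rad, forces in N, time in s.
With the tool pointing down it reaches from about 0.375 to 0.9 m from the base axis. Payload 3.1 kg.
Tool frame: the origin (TCP) lies on the centre line of the jaws, within the pads' length; the fingertips stand 22 mm ahead of it and the grasp point (between the pads) lies 3 mm ahead of it; z points along the fingers, x is the direction in which the jaws open and shut, and the axes are right-handed (so a half turn about z gives the same grasp; the last joint's range is limited). The gripper opens to 87 mm and grips with 3 to 60 N. Pads are 19 mm wide; open, the fingers measure 117 mm over their backs; the gripper's body (75 mm by 190 mm) begins 51 mm behind the grasp point.
Start: joints at [-1.397, 0.527, 1.433, -0, 1.181, -0.178], TCP at [0.215, -0.587, 0.245] pointing down, gripper open.
Joint ranges: [-3.08, 3.08], [-0.75, 2.2], [0.22, 2.44], [-1.43, 4.57], [0, 2.65], [-2.85, 2.85]. Speed limits (rad/s): [2.79, 2.79, 3.14, 3.14, 3.14, 3.14].

### API

Orientations are given as a unit quaternion [x, y, z, w].
In Python, from rig import robot, camera, order gives the robot as it stands.
- The arm moves only by the shell command python3 -m pendant 'ROWS' [OPENING] [FORCE]. ROWS is JSON, a list of rows, each a list of 2 entries, a list of its own where there are three numbers: the shift along the tool's x, y, z in mm, then the turn about the tool's z in degrees. A call has 1 to 8 rows; each row shifts and turns the commanded pose from where the row before left it, along the tool's axes as they then stand; what a row does not reach is not made up. A row lasts 1/8 s, in which the tool goes at most 62.5 mm and 10.7 degrees, less where a joint would pass 70% of its speed; a pose out of reach is approached as far as the arm can. A call with a gripper value outside its range is refused whole. OPENING is the finger opening in mm, from 0 to 87, set as the call begins (- or left out, the last holds). The fingers move at their own pace and stop on an object; FORCE is the grip in N (left out, the last holds). Time passes only in rows, so rows that do not move let the fingers close. It gives the time, the measured TCP pose, the force and the opening at its end, in the units of the state.
- robot.get_obs(): the state, without advancing time (a new reading comes with each control period).
- camera(name): name is "side" or "top" or "wrist"; returns a dict with "pixels" (400x640x3 uint8, blue, green, red), "mtx" (3x3 intrinsics, pixels), "k1" (the pictures are not rectified: a ray, as slopes to the right and down, at radius r is drawn at 1 + k1 r^2 times it, then the intrinsics apply), "R" (3x3) and "t" (3): a world point X has camera coordinates R X + t. Camera axes: x right, y down, z forward; pixel columns grow to the right and rows downward; lengths in m; the calibration is good to about 2 mm. A picture is of the moment at which its call begins. There is no depth.
- order.hand_in(): hands the job in, once; it reports no verdict.
The state is a dict: "time": time; "q": joint angles; "joint_velocities": joint speeds; "joint_torque": joint torques, N m; "position": TCP position; "tool_rot": TCP orientation; "ft_force": force on the tool from outside, world axes, zero at the start; "moment": the same for the moment, N m; "grip_width": finger opening in m.
Only numpy, scipy, OpenCV 4.12 (cv2) and the standard library are available. Lean on these libraries where they do the work, as an engineer would, in place of code of your own. Each camera call takes 0.05 s, during which the arm holds its last target. There are 200 camera calls.

### The job

Pour all five blue grinding beads from the white cup into the steel hopper of the bead mill, and stand the empty cup upright on the bench again. Then take the red key from its rest, push it fully home into the lock on the control box past the sticky pins, rocking it a little if it binds, and only then turn it clockwise a quarter turn to the stop. The switch springs back, so finish while still gripping the key and holding it turned; leave the mouse, jar, flask, spatula and blue box where they are.

Things in the scene. Friction and masses are not known exactly. Their poses are not given: they have to be found in the camera images.
- cup: White plastic cup, open at the top, slightly tapered: 65 mm tall, 62 mm across at the rim, 53 mm at the foot, wall 3 mm, inner floor 4 mm up. Starts upright on the bench (z = 0) with five beads in its lower half. 70 g (may vary by a third). Origin: centre of its underside; z is its axis, up out of the mouth.
- cup_rim (a point): Centre of the cup's mouth, on its axis 65 mm above the underside.
- mill: Fixed beige bead mill: a low box 310 x 190 x 60 mm tall with a round steel hopper on the front of its deck and a cream hump (120 x 180 mm, top 130 mm above the bench) behind it. Origin: on the bench under the hopper's axis; x points from hopper to hump (housing from -90 to +220 mm), z up. Place, yaw and side vary.
- hopper_in (a point): Centre of the hopper's inner floor, 65 mm above the bench. The hopper is an open round bowl, inside radius 36 mm at the floor and 60 mm at the rim, 55 mm deep; axes as the mill's.
- hopper_rim (a point): Centre of the hopper's mouth, 120 mm above the bench, outer diameter 128 mm.
- controller: Fixed beige control box, 220 x 160 x 48 mm tall, with a steel-collared lock barrel (57 mm diameter, 32 mm tall) standing on its top. Origin: on the bench, under the barrel's axis; z up; the housing reaches 60 mm to -x and 160 mm to +x. Place, yaw and side vary.
- slot (a point): Centre of the keyhole's mouth on the top face of the brass lock cylinder, 82 mm above the bench. The keyhole is a vertical slot 18 mm along this point's x by 8 mm along its y, 32 mm deep; its top 10 mm flare out to 30 x 20 mm. The axes turn with the cylinder. Two pairs of sprung sticky pins, 13 and 20 mm down, narrow it to 4 mm in y: pushing past takes 5 to 15 N, less if rocked.
- plug (a joint): Turn of the lock cylinder in rad: 0 at rest, growing clockwise seen from above, stop at 1.57 (a quarter turn). A spring (0.05 N m per rad, about 0.09 N m at the stop) turns it back to 0 when it is let go.
- key: Red key standing upright, blade down, in the key rest. Head 36 (x) x 12 (y) x 48 mm tall, sides flat for the lower 34 mm. Steel blade 16 (x) x 6 (y) x 28 mm long, its end rounded (radius 3 mm); a half turn makes no difference. 45 g. Origin: centre of the head's underside, where the blade begins; z up. Fully home, the head's underside meets the lock's top face (origin at the keyhole's mouth).
- key_rest: Fixed grey block 50 (x) x 44 (y) x 40 mm tall with a loose slot in its top (22 mm in x, 11 mm in y, 34 mm deep) that holds the key; the key's head sits on the block's top. Origin: centre of its underside.
- mouse: Cream computer mouse, 105 x 58 x 33 mm, on the bench; to be left alone. Origin: centre of underside.
- jar: Small amber jar, 40 mm diameter, 55 mm tall, between the cup and the key rest; to be left alone. Origin: centre of underside.
- flask: Conical glass flask with a green cap, 90 mm across the foot, 170 mm tall; to be left alone. Origin: centre of underside.
- spatula: Spatula 170 mm long lying on the bench; to be left alone. Origin: on its underside.
- tip_box: Blue box 120 x 85 x 55 mm; to be left alone. Origin: centre of underside.
- bead0_center (a point): Centre of one of the five identical blue ceramic grinding beads, balls of 16 mm diameter, 13 g, which start in the cup.
- bead1_center (a point): Centre of one of the five identical blue ceramic grinding beads, balls of 16 mm diameter, 13 g, which start in the cup.
- bead2_center (a point): Centre of one of the five identical blue ceramic grinding beads, balls of 16 mm diameter, 13 g, which start in the cup.
- bead3_center (a point): Centre of one of the five identical blue ceramic grinding beads, balls of 16 mm diameter, 13 g, which start in the cup.
- bead4_center (a point): Centre of one of the five identical blue ceramic grinding beads, balls of 16 mm diameter, 13 g, which start in the cup.

How it is judged:
On the way, in this order (a step that is already met when the one before it is completed fails the run):
1. all five beads are in the hopper (horizontal distance between each of bead0_center, bead1_center, bead2_center, bead3_center, bead4_center and hopper_in below 0.06 m and z of bead0_center in the frame of hopper_in between 0 and 0.055 m and z of bead1_center in the frame of hopper_in between 0 and 0.055 m and z of bead2_center in the frame of hopper_in between 0 and 0.055 m and z of bead3_center in the frame of hopper_in between 0 and 0.055 m and z of bead4_center in the frame of hopper_in between 0 and 0.055 m), for 0.2 s.
2. the cup stands upright on the bench, let go, with the beads still in the hopper (all of step 1 and angle between cup's own z axis and vertical below 0.15 rad and height (world z) of cup between -0.008 and 0.008 m and contact force between the fingers and cup below 0.1 N), for 0.2 s.
3. the key is fully home in the lock, not yet turned (horizontal distance between key and slot below 0.005 m and z of key in the frame of slot below 0.004 m and angle between key's own z axis and vertical below 0.15 rad and value of joint plug below 0.5 rad), for 0.1 s.
4. the key, gripped and fully home, is turned a quarter (horizontal distance between key and slot below 0.005 m and z of key in the frame of slot below 0.004 m and angle between key's own z axis and vertical below 0.15 rad and value of joint plug above 1.35 rad and contact force between the fingers and key above 1 N), for 0.3 s.
At the end, for the whole second after the job is handed in: All five beads lie in the hopper, below its rim; the cup stands upright on the bench (0.15 rad), let go; the key's head is within 4 mm of the lock's face, 5 mm of its axis; the lock is turned over 1.35 rad clockwise and the gripper still grips the key (over 1 N) (all of step 2 and all of step 4); the arm keeps its last pose, push and grip.
It fails at once if the computer mouse is moved more than 40 mm (distance of mouse from where it was at the start of the episode above 0.04 m).
It fails at once if the amber jar is moved more than 40 mm (distance of jar from where it was at the start of the episode above 0.04 m).
It fails at once if the flask is moved more than 40 mm (distance of flask from where it was at the start of the episode above 0.04 m).
It fails at once if the spatula is moved more than 40 mm (distance of spatula from where it was at the start of the episode above 0.04 m).
It fails at once if the blue tip box is moved more than 40 mm (distance of tip_box from where it was at the start of the episode above 0.04 m).
It also fails if it takes over 72 s, if anything falls off the work surface, if the arm or the gripper's body presses on something with over 40 N, if the wrist force passes 120 N, or if a joint passes its speed limit or range.

## Working session

There is one attempt and no reset: what is moved stays moved. The work goes in short steps, Python scripts to look and compute and a shell command to move; the robot and the scene stay as the last step left them, time stands still between calls to the robot, and variables do not carry over. Pictures are saved under pics/ and viewed, about 8 in all and at most 12, crops included, and the job is handed in when it is done.

```bash
ls; mkdir -p pics; cat > h.py <<'E'
import cv2, numpy as np
from rig import robot, camera, order
def snap(n,f=None):
    c=camera(n)
    if f: cv2.imwrite('pics/'+f,c['pixels'])
    return c
def ray(c,uv):
    K=np.array(c['mtx']);R=np.array(c['R']);t=np.array(c['t'])
    d=np.array([(uv[0]-K[0,2])/K[0,0],(uv[1]-K[1,2])/K[1,1]]);s=d.copy()
    for _ in range(20): s=d/(1+c['k1']*(s@s))
    v=R.T@np.array([s[0],s[1],1]); return -R.T@t, v/np.linalg.norm(v)
def onz(c,uv,z):
    o,v=ray(c,uv); return o+v*(z-o[2])/v[2]
def proj(c,X):
    p=np.array(c['R'])@np.array(X)+np.array(c['t']); s=p[:2]/p[2]; s=s*(1+c['k1']*(s@s))
    K=np.array(c['mtx']); return np.array([K[0,0]*s[0]+K[0,2],K[1,1]*s[1]+K[1,2]])
def two(c1,a,c2,b):
    o1,v1=ray(c1,a);o2,v2=ray(c2,b)
    s=np.linalg.lstsq(np.c_[v1,-v2],o2-o1,rcond=None)[0]
    p,q=o1+s[0]*v1,o2+s[1]*v2; return (p+q)/2,np.linalg.norm(p-q)
E
python3 - <<'E'
from h import *
for n in ['top','side']:
    c=snap(n,n+'0.png'); print(n,np.round(-np.array(c['R']).T@c['t'],3),np.round(c['R'],2).tolist(),c['mtx'][0][0],c['k1'])
print(robot.get_obs())
E
```

```text
pics
top [ 0.404 -0.015  1.546] [[0.03, -1.0, -0.01], [-1.0, -0.02, -0.07], [0.07, 0.01, -1.0]] 503.7380335918061 -0.07631054367069949
side [0.354 0.842 0.772] [[-0.99, -0.16, -0.02], [-0.09, 0.61, -0.79], [0.14, -0.78, -0.62]] 367.9451888104649 0.030149298967511954
{'time': 0.1, 'q': array([-1.39746290e+00,  5.28372111e-01,  1.43377773e+00, -2.63851587e-05,
        1.18138445e+00, -1.78505771e-01]), 'joint_velocities': array([-6.53429128e-05, -2.04185266e-03, -2.71099133e-03, -2.26352533e-04,
        1.67214082e-04,  3.96442932e-04]), 'joint_torque': array([-2.66218003e-04, -4.40987384e+01, -1.77151036e+01,  6.34164736e-02,
        5.33973263e-02, -5.13895964e-05]), 'position': array([ 0.21530031, -0.58608984,  0.24366898]), 'tool_rot': array([ 8.19949108e-01, -5.72435602e-01, -6.93344577e-04, -6.79641877e-04]), 'ft_force': array([-0.19161209,  0.63157282,  0.02316754]), 'moment': array([ 0.05244876,  0.02246149, -0.00579772]), 'grip_width': 0.0867486837902626}
```

View pics/top0.png

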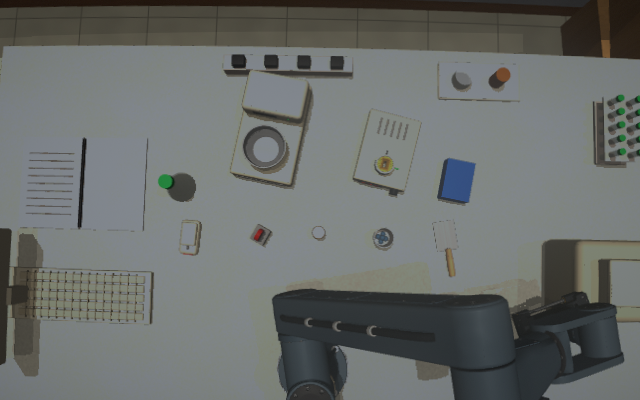

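View pics/side0.png

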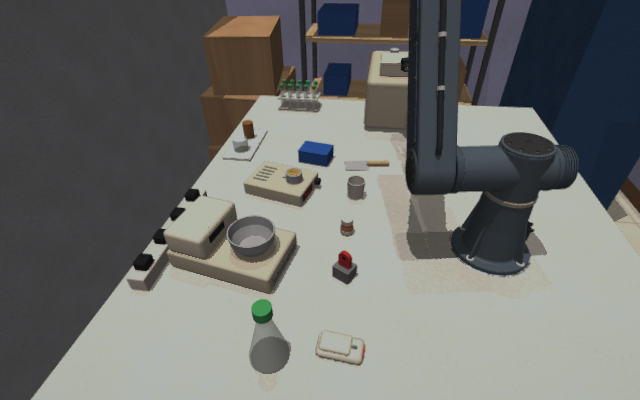

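Top view: hopper at about (265,148), lock (386,163), cup (382,238), jar (318,232), key (261,235), spatula (447,245), flask (166,182). The side view agrees with this.

```bash
python3 - <<'E'
from h import *
c=camera('top');s=camera('side')
for n,uv,z in [('cup',(382.5,238),.065),('jar',(318,232),.055),('key',(260,234),.07),('hopper',(265,147),.12),('lock',(385.5,163.5),.082),('hump',(275,96),.13),('flask',(166,182),.17),('spat',(447,245),0),('tip',(457,180),.055)]:
    print(n,np.round(onz(c,uv,z),3))
print('cupS',onz(s,(356,181),.065),'hopS',onz(s,(251,234),.12),'lockS',onz(s,(294,174),.082))
im=c['pixels'][60:260,220:480]
cv2.imwrite('pics/topc.png',cv2.resize(im,None,fx=3,fy=3,interpolation=cv2.INTER_CUBIC))
w=camera('wrist');R=np.array(w['R']);o=robot.get_obs()
from scipy.spatial.transform import Rotation as Ro
T=Ro.from_quat(o['tool_rot']).as_matrix()
print('cam in tool',T.T@(-R.T@w['t']-o['position']),(R@T).round(2),w['mtx'][0],w['k1']); print(T.round(2))
E
```

```text
cup [ 0.405 -0.196  0.065]
jar [ 0.418 -0.006  0.055]
key [0.408 0.164 0.07 ]
hopper [0.657 0.151 0.12 ]
lock [ 0.623 -0.199  0.082]
hump [0.804 0.127 0.13 ]
flask [0.544 0.418 0.17 ]
spat [ 0.389 -0.402  0.   ]
tip [ 0.583 -0.417  0.055]
cupS [ 0.4032467  -0.18989857  0.065     ] hopS [0.65051634 0.17222917 0.12      ] lockS [ 0.61364102 -0.17744903  0.082     ]
cam in tool [-0.00037174 -0.08268432 -0.13946888] [[ 1.    0.    0.  ]
 [ 0.    0.95 -0.3 ]
 [-0.    0.3   0.95]] [277.27239316   0.         321.3370229 ] -0.0014636413422158961
[[ 0.34 -0.94 -0.  ]
 [-0.94 -0.34  0.  ]
 [-0.   -0.   -1.  ]]
```

View pics/topc.png

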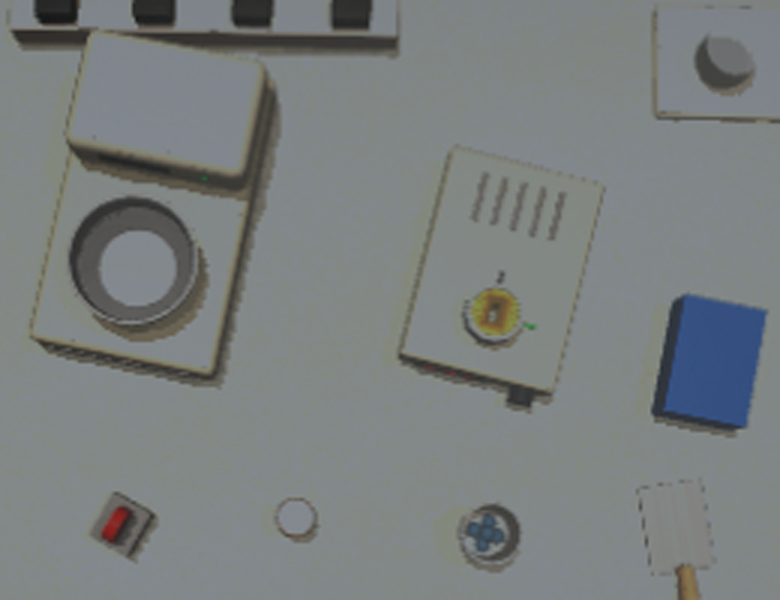

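```bash
python3 -m pendant '[[[0,0,0],10],[[0,0,0],10],[[-56,-27,0],0],[[-56,-27,0],0],[[-56,-27,0],0],[[-56,-27,0],0],[[-56,-27,0],0],[[-56,-27,0],0]]' 87 8; python3 -m pendant '[[[-56,-27,0],0],[[0,0,0],0],[[0,0,0],0]]'
cat >> h.py <<'E'
from scipy.spatial.transform import Rotation as Ro
def st():
    o=robot.get_obs();T=Ro.from_quat(o['tool_rot']).as_matrix()
    print('t',round(o['time'],2),'p',(o['position']*1e3).round(1),'xang',np.degrees(np.arctan2(T[1,0],T[0,0])).round(1),'tilt',T[:,2].round(3),'F',o['ft_force'].round(1),'M',o['moment'].round(2),'w',round(o['grip_width']*1e3,1))
    return o,T
E
python3 - <<'E'
from h import *
st(); w=snap('wrist','w1.png')
E
```

```text
time: 1.25
position: [0.3771, -0.2486, 0.2448]
tool_rot: [0.708, -0.706, 0.0, -0.0]
ft_force: [1.5, 0.5, 0.1]
grip_width: 0.0871
time: 1.62
position: [0.4036, -0.1944, 0.2447]
tool_rot: [0.709, -0.706, 0.0, 0.0]
ft_force: [-0.1, 0.3, -1.4]
grip_width: 0.087
t 1.62 p [ 403.6 -194.4  244.7] xang -89.8 tilt [ 0.    -0.001 -1.   ] F [-0.1  0.3 -1.4] M [ 0.02  0.08 -0.03] w 87.0
```

View pics/w1.png

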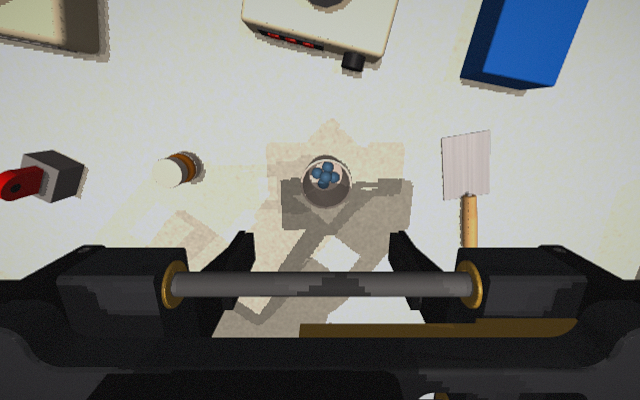

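Wrist view: cup rim at about (303–352, 153–203), with the beads inside. I'll convert that to a position.

```bash
python3 - <<'E'
from h import *
w=camera('wrist')
for uv in [(327,178),(303,178),(352,178),(327,153)]: print(onz(w,uv,.065).round(4))
print('bead',onz(w,(325,174),.02).round(3), 'jar',onz(w,(168,173),.055).round(3))
for x in (0,1): print(proj(w,[.405,-.196,.065]).round(0))
g=w['pixels'][140:215,290:365]; cv2.imwrite('pics/w1c.png',cv2.resize(g,None,fx=6,fy=6))
E
```

```text
[ 0.4116 -0.2015  0.065 ]
[ 0.4116 -0.1732  0.065 ]
[ 0.4117 -0.2309  0.065 ]
[ 0.441  -0.2012  0.065 ]
bead [ 0.407 -0.2    0.02 ] jar [ 0.415 -0.009  0.055]
[322. 183.]
[322. 183.]
```

View pics/w1c.png

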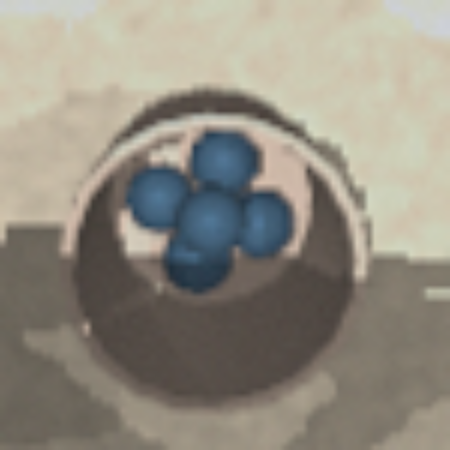

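Rim centre is at pixel (326,183), which puts the cup at (0.406, -0.200). Next I descend and grip with the grasp point about 45 mm up.

```bash
python3 -m pendant '[[[6,-2,40],0],[[0,0,50],0],[[0,0,50],0],[[0,0,40],0],[[0,0,17],0],[[0,0,0],0]]' 87 8; python3 -m pendant '[[[0,0,0],0],[[0,0,0],0],[[0,0,0],0],[[0,0,0],0]]' 40 8; python3 -m pendant '[[[0,0,-20],0],[[0,0,-50],0],[[0,0,-50],0],[[0,0,-20],0],[[0,0,0],0]]'
```

```text
time: 2.48
position: [0.4044, -0.2014, 0.0462]
tool_rot: [-0.707, 0.707, 0.001, -0.0]
ft_force: [-0.3, -0.2, 0.5]
grip_width: 0.087
time: 2.98
position: [0.4056, -0.2002, 0.0482]
tool_rot: [0.708, -0.706, 0.001, -0.0]
ft_force: [0.4, 1.6, 4.3]
grip_width: 0.0617
time: 3.6
position: [0.406, -0.2006, 0.189]
tool_rot: [0.708, -0.706, 0.002, -0.0]
ft_force: [0.5, 1.0, -1.7]
grip_width: 0.0614
```

```bash
python3 -m pendant '[[[-30,-6,-4],0],[[-50,-11,-5],0],[[-50,-11,-5],0],[[-50,-11,-5],0],[[-50,-11,-2],0],[[-50,-11,0],0],[[-46,-8,0],0],[[-26,-5,0],0]]'; python3 -m pendant '[[[0,0,0],0],[[0,0,0],0]]'
python3 - <<'E'
from h import *
st(); w=snap('wrist','w2.png'); print(proj(w,[.657,.151,.12]))
s=snap('side'); cv2.imwrite('pics/s2.png',np.hstack([cv2.resize(w['pixels'],(500,312)),cv2.resize(s['pixels'][120:320,140:460],(500,312))])[:, :])
cv2.imwrite('pics/s2.png',np.vstack([cv2.resize(w['pixels'],(480,300)),cv2.resize(s['pixels'][120:320,140:460],(480,300))]))
E
```

```text
time: 4.6
position: [0.4772, 0.1542, 0.2066]
tool_rot: [0.709, -0.705, -0.001, 0.001]
ft_force: [0.0, 0.7, -1.4]
grip_width: 0.0613
time: 4.85
position: [0.4773, 0.1515, 0.2072]
tool_rot: [0.708, -0.706, -0.001, 0.001]
ft_force: [0.3, -0.1, -1.6]
grip_width: 0.0617
t 4.85 p [477.3 151.5 207.2] xang -89.8 tilt [-0.003 -0.001 -1.   ] F [ 0.3 -0.1 -1.6] M [-0.01  0.02 -0.01] w 61.7
[323.39647496 -39.50934118]
```

View pics/s2.png

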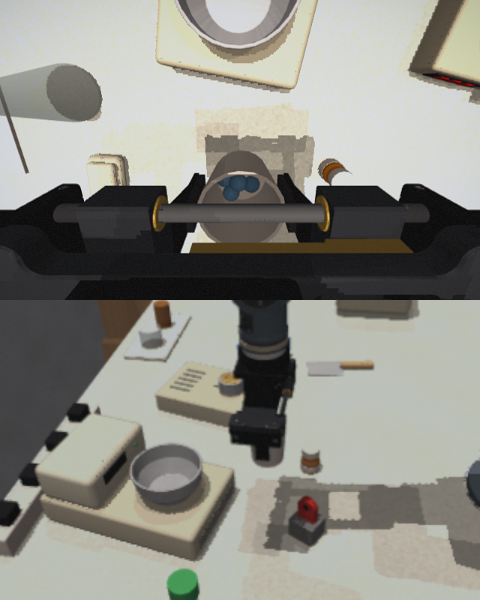

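Front hopper rim edge is at (316,63) in full wrist pixels, with rim sides at row 0 near x = 229 and 399. The cup is held upright with the beads in it.

```bash
python3 - <<'E'
from h import *
w=camera('wrist')
for uv in [(316,63),(229,2),(399,2)]: print(onz(w,uv,.12).round(4))
E
```

```text
[0.5949 0.1556 0.12  ]
[0.6338 0.2165 0.12  ]
[0.6339 0.0971 0.12  ]
```

```bash
python3 -m pendant '[[[-2,-36,28],0],[[-3,-37,30],0],[[0,0,0],0],[[0,-15,0],0],[[0,-9,-6],0],[[0,-8,-5],0],[[0,0,0],0]]'; python3 -m pendant '[[[0,-10,-1],0],[[0,-10,0],0],[[0,0,0],0]]'
python3 - <<'E'
from h import *
st(); s=snap('side');w=snap('wrist')
cv2.imwrite('pics/s3.png',np.vstack([cv2.resize(w['pixels'],(480,300)),cv2.resize(s['pixels'][190:290,200:360],(480,300))]))
E
```

```text
time: 5.88
position: [0.5845, 0.1574, 0.1631]
tool_rot: [0.708, -0.706, 0.001, -0.001]
ft_force: [-0.7, 0.1, -0.1]
grip_width: 0.0612
time: 6.25
position: [0.6045, 0.1574, 0.1626]
tool_rot: [0.708, -0.706, 0.0, -0.001]
ft_force: [-0.4, 0.4, 1.0]
grip_width: 0.0614
t 6.25 p [604.5 157.4 162.6] xang -89.9 tilt [ 0.001  0.    -1.   ] F [-0.4  0.4  1. ] M [0.06 0.15 0.  ] w 61.4
```

View pics/s3.png

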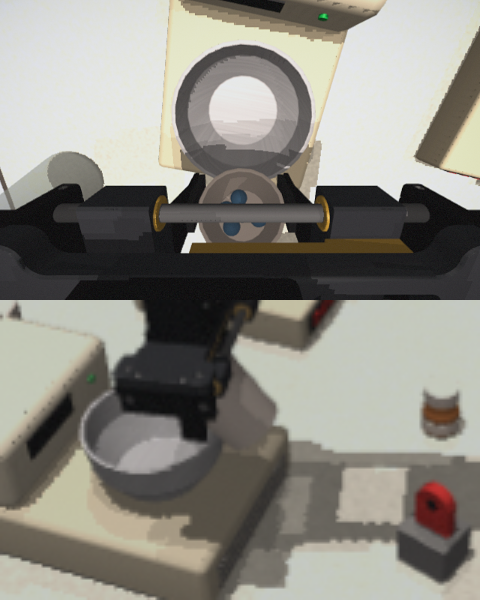

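The cup pivots in the jaws over the hopper rim as planned, about 45° so far. I'll continue the arc to about 110°.

```bash
python3 -m pendant '[[[0,-8,3],0],[[0,-8,6],0],[[0,-5,6],0],[[0,-4,6],0],[[0,-2,4],0],[[0,0,0],0],[[0,0,0],0],[[0,0,0],0]]'
python3 - <<'E'
from h import *
st(); s=snap('side','s4full.png');w=snap('wrist')
cv2.imwrite('pics/s4.png',np.vstack([cv2.resize(w['pixels'],(480,300)),cv2.resize(s['pixels'][190:290,200:360],(480,300))]))
def beads(c):
    h=cv2.cvtColor(c['pixels'],cv2.COLOR_BGR2HSV); m=cv2.inRange(h,(95,90,40),(115,255,255))
    n,l,s,ce=cv2.connectedComponentsWithStats(m); return [(s[i,4],ce[i].round(0).tolist()) for i in range(1,n) if s[i,4]>8]
print(beads(w)); print(beads(s)); print(beads(snap('top')))
E
```

```text
time: 7.35
position: [0.6305, 0.1573, 0.1379]
tool_rot: [0.708, -0.706, 0.0, -0.0]
ft_force: [3.1, -0.4, 4.2]
grip_width: 0.0613
t 7.35 p [630.5 157.3 137.9] xang -89.8 tilt [ 0.001 -0.    -1.   ] F [ 3.1 -0.4  4.2] M [-0.05 -0.53  0.01] w 61.3
[(np.int32(15), [330.0, 270.0]), (np.int32(43), [321.0, 318.0])]
[(np.int32(17921), [589.0, 82.0]), (np.int32(66), [322.0, 10.0]), (np.int32(533), [340.0, 81.0]), (np.int32(678), [316.0, 153.0])]
[(np.int32(1100), [458.0, 180.0])]
```

View pics/s4.png

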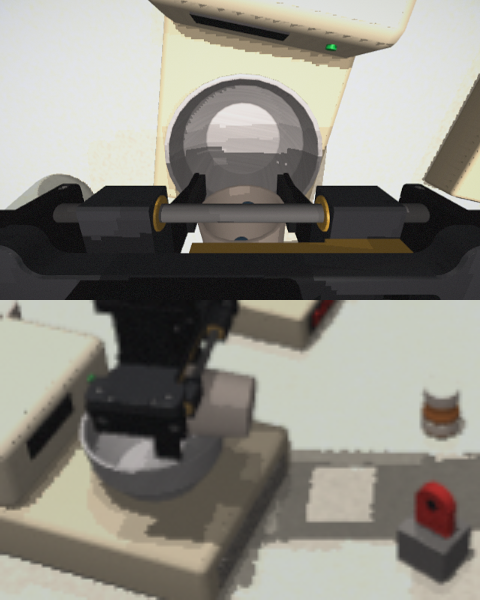

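```bash
python3 -m pendant '[[[0,-8,0],0],[[0,0,5],0],[[0,-2,5],0],[[0,0,0],0],[[0,0,0],0],[[0,0,0],0]]'
cat >> h.py <<'E'
def beads(c):
    h=cv2.cvtColor(c['pixels'],cv2.COLOR_BGR2HSV); m=cv2.inRange(h,(95,90,40),(115,255,255))
    n,l,s,ce=cv2.connectedComponentsWithStats(m); return [(int(s[i,4]),ce[i].round(0).tolist()) for i in range(1,n) if s[i,4]>5]
E
python3 - <<'E'
from h import *
st(); w=snap('wrist','w5.png');snap('side','s5.png'); print(beads(w))
E
```

```text
time: 8.25
position: [0.6403, 0.1575, 0.1277]
tool_rot: [0.708, -0.706, -0.0, -0.0]
ft_force: [2.8, -0.2, 2.0]
grip_width: 0.0611
t 8.25 p [640.3 157.5 127.7] xang -89.8 tilt [-0.  0. -1.] F [ 2.8 -0.2  2. ] M [ 0.12 -0.38 -0.  ] w 61.1
[(704, [319.0, 190.0]), (335, [284.0, 195.0]), (320, [348.0, 203.0]), (302, [307.0, 226.0])]
```

```bash
python3 - <<'E'
from h import *
w=camera('wrist')
for uv in [(319,190),(284,195),(348,203),(307,226)]: print(onz(w,uv,.073).round(3))
cv2.imwrite('pics/w6.png',np.vstack([w['pixels'][90:290,160:480],camera('side')['pixels'][150:350,140:460]]))
E
```

```text
[0.669 0.16  0.073]
[0.665 0.185 0.073]
[0.659 0.138 0.073]
[0.64  0.169 0.073]
```

View pics/w6.png

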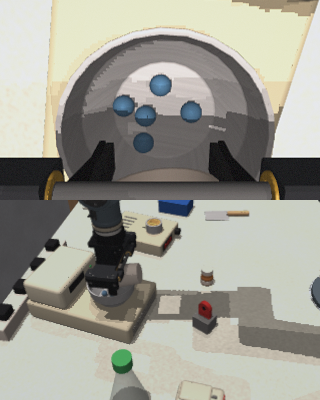

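All five beads lie in the hopper. I'll lift the cup out and right it by rolling its foot over the controller's left top edge, so I first locate that edge in the stored top picture.

```bash
python3 -m pendant '[[[0,0,-25],0],[[0,5,-40],0],[[0,20,-30],0],[[20,20,0],-10],[[20,20,0],-10],[[0,0,0],-10],[[0,0,0],-10],[[0,0,0],0]]'
python3 - <<'E'
from h import *
st(); c=camera('top')
a,b=[onz(c,(220+u/3,60+v/3),.048)[:2] for u,v in [(400,355),(453,150)]]
d=(b-a)/np.linalg.norm(b-a); print(a,b,np.linalg.norm(b-a),np.degrees(np.arctan2(d[1],d[0]))); print('lock',onz(c,(384.3,164.7),.082))
# red edges check by side cam
s=camera('side'); print(proj(s,[*a,.048]),proj(s,[*b,.048])); print(beads(camera('wrist')))
E
```

```text
time: 9.45
position: [0.5771, 0.1139, 0.2214]
tool_rot: [0.906, -0.422, -0.002, 0.001]
ft_force: [-0.3, -0.7, -0.8]
grip_width: 0.0606
t 9.45 p [577.1 113.9 221.4] xang -50.0 tilt [-0.005 -0.    -1.   ] F [-0.3 -0.7 -0.8] M [ 0.02 -0.03 -0.02] w 60.6
[ 0.58107637 -0.10762687] [ 0.79039591 -0.15713136] 0.21509385091419733 -13.306079340482325
lock [ 0.61946723 -0.19542599  0.082     ]
[299.73190668 194.98294589] [243.58001234 181.43336972]
[(201, [323.0, 81.0]), (199, [354.0, 85.0]), (366, [317.0, 107.0]), (176, [357.0, 118.0])]
```

```bash
python3 -m pendant '[[[0,0,0],-9.2],[[0,0,0],-9.2],[[0,0,0],-9.2],[[0,0,0],-9.1],[[31,30,0],0],[[31,30,0],0],[[31,30,0],0],[[32,30,0],0]]'; python3 -m pendant '[[[0,0,35],0],[[0,0,36],0],[[0,0,0],0],[[0,0,0],0]]'
python3 - <<'E'
from h import *
st(); s=snap('side');w=snap('wrist'); p=proj(s,[.671,-.032,.15]).astype(int); print(p)
cv2.imwrite('pics/s7.png',np.vstack([cv2.resize(w['pixels'],(480,300)),cv2.resize(s['pixels'][p[1]-50:p[1]+50,p[0]-80:p[0]+80],(480,300))]))
E
```

```text
time: 10.6
position: [0.6739, -0.032, 0.2222]
tool_rot: [0.993, -0.115, -0.001, -0.0]
ft_force: [0.9, -0.3, -1.0]
grip_width: 0.0607
time: 11.1
position: [0.6744, -0.031, 0.1525]
tool_rot: [0.993, -0.115, 0.001, 0.0]
ft_force: [0.2, 0.1, -0.5]
grip_width: 0.0603
t 11.1 p [674.4 -31.  152.5] xang -13.2 tilt [ 0.001 -0.    -1.   ] F [ 0.2  0.1 -0.5] M [-0.03 -0.07 -0.05] w 60.3
[263 180]
```

View pics/s7.png

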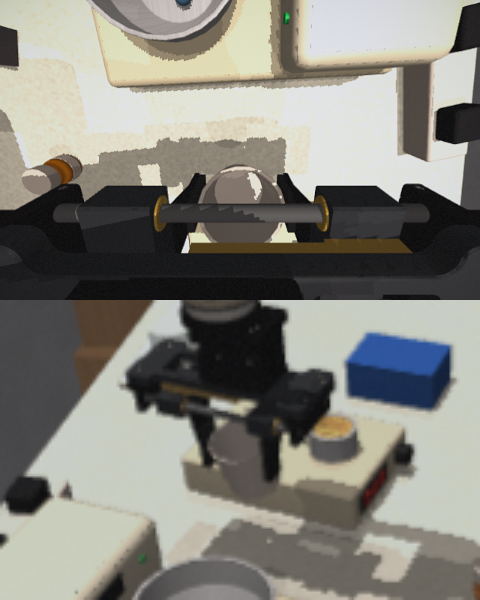

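The cup has partly swung back under gravity and now hangs at about 40–45°. I'll drag its foot over the box edge to right it.

```bash
python3 -m pendant '[[[0,28,30],0],[[0,28,29],0],[[0,15,0],0],[[0,0,0],0],[[0,10,-2],0],[[0,9,-2],0],[[0,7,0],0],[[0,7,0],0]]'; python3 -m pendant '[[[0,0,0],0]]'
python3 - <<'E'
from h import *
st(); s=snap('side','s8f.png');w=snap('wrist','w8.png'); p=proj(s,[.65,-.12,.09]).astype(int)
cv2.imwrite('pics/s8.png',np.vstack([cv2.resize(w['pixels'],(480,300)),cv2.resize(s['pixels'][p[1]-50:p[1]+50,p[0]-80:p[0]+80],(480,300))]))
h=cv2.cvtColor(w['pixels'],cv2.COLOR_BGR2GRAY); print(h[200:330:8,322])
E
```

```text
time: 12.2
position: [0.6508, -0.1329, 0.0972]
tool_rot: [0.993, -0.115, 0.001, -0.0]
ft_force: [0.7, 0.8, 4.1]
grip_width: 0.0611
time: 12.32
position: [0.6506, -0.1331, 0.0971]
tool_rot: [0.993, -0.115, 0.001, 0.0]
ft_force: [0.6, 0.9, 2.3]
grip_width: 0.0606
t 12.32 p [ 650.6 -133.1   97.1] xang -13.2 tilt [ 0.002 -0.    -1.   ] F [0.6 0.9 2.3] M [ 0.03 -0.33 -0.03] w 60.6
[ 92  95  92  92 136 115 114 114  92  34  83  99  58  89  91  91  65]
```

```bash
python3 -m pendant '[[[0,0,-30],0],[[-54,-12,0],0],[[-54,-12,0],0],[[-55,-12,0],0],[[0,0,40],0],[[0,0,30],0],[[0,0,0],0]]'; python3 -m pendant '[[[0,0,7],0],[[0,0,0],0]]';python3 -m pendant '[[[0,0,3],0],[[0,0,0],0]]'
python3 - <<'E'
from h import *
st(); s=snap('side','s8f.png');w=snap('wrist','w8.png'); p=proj(s,[.5,-.06,.04]).astype(int)
cv2.imwrite('pics/s8.png',np.vstack([cv2.resize(w['pixels'],(480,300)),cv2.resize(s['pixels'][p[1]-50:p[1]+50,p[0]-80:p[0]+80],(480,300))]))
E
```

```text
time: 13.3
position: [0.4974, -0.0595, 0.0547]
tool_rot: [0.993, -0.114, -0.003, -0.001]
ft_force: [0.3, 0.0, -0.9]
grip_width: 0.0607
time: 13.55
position: [0.4998, -0.0604, 0.0499]
tool_rot: [0.993, -0.114, 0.0, 0.0]
ft_force: [0.1, 0.6, -1.3]
grip_width: 0.0606
time: 13.8
position: [0.4987, -0.0599, 0.0476]
tool_rot: [0.993, -0.114, -0.001, -0.0]
ft_force: [-2.2, 1.4, 4.5]
grip_width: 0.0605
t 13.8 p [498.7 -59.9  47.6] xang -13.1 tilt [-0.001  0.    -1.   ] F [-2.2  1.4  4.5] M [ 0.1   0.27 -0.03] w 60.5
```

View pics/s8.png

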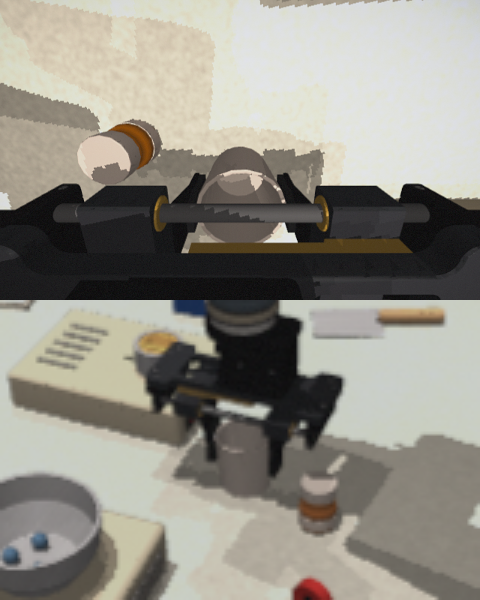

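The cup stands upright with the foot seated (+4.5 N at the expected height), and two of the beads in the hopper are visible in the side crop. Releasing it and moving above the key.

```bash
python3 -m pendant '[[[0,0,0],0],[[0,0,0],0],[[0,0,0],0],[[0,0,0],0],[[0,0,-30],0],[[0,0,-50],0],[[0,0,-50],0],[[0,0,-50],-9.5]]' 87 8; python3 -m pendant '[[[0,0,-17],-9.5],[[0,0,0],-9.5],[[0,0,0],-9.5],[[0,0,0],-9.5],[[0,0,0],-9.5],[[0,0,0],-9.5],[[0,0,0],-9.5],[[40,-46,0],0]]';  python3 -m pendant '[[[40,-46,0],0],[[40,-46,0],0],[[38,-45,0],0],[[0,0,0],0],[[0,0,0],0]]' 40
cat >> h.py <<'E'
def red(c):
    h=cv2.cvtColor(c['pixels'],cv2.COLOR_BGR2HSV); m=cv2.inRange(h,(0,120,60),(8,255,255))|cv2.inRange(h,(172,120,60),(180,255,255))
    n,l,s,ce=cv2.connectedComponentsWithStats(m); k=1+np.argmax(s[1:,4]); return (l==k).astype(np.uint8),s[k],ce[k]
E
python3 - <<'E'
from h import *
st(); w=snap('wrist','w9.png'); m,s,ce=red(w); print(s,ce, proj(w,[.408,.164,.07]))
# cup check in top view: white ring near
for z in (.088,.064): print(z,onz(w,ce,z).round(4))
c=cv2.findContours(m,0,2)[0][0]; q=cv2.boxPoints(cv2.minAreaRect(c)); print(q.round(1).tolist())
x,y=int(ce[0]),int(ce[1]); y=max(y,75)
t=camera('top'); print(beads(t))
tp=t['pixels'][200:260,300:360]
cv2.imwrite('pics/c9.png',np.hstack([cv2.resize(w['pixels'][y-75:y+75,x-75:x+75],(480,480),interpolation=cv2.INTER_CUBIC),cv2.resize(t['pixels'][120:240,240:320],(320,480))]))
E
```

```text
time: 14.9
position: [0.4992, -0.0602, 0.228]
tool_rot: [1.0, -0.03, -0.0, -0.0]
ft_force: [0.2, 0.2, 0.2]
grip_width: 0.0867
time: 15.9
position: [0.4794, -0.0059, 0.2437]
tool_rot: [0.854, 0.52, 0.001, 0.002]
ft_force: [-0.6, 0.5, -0.4]
grip_width: 0.0872
time: 16.52
position: [0.409, 0.1638, 0.2436]
tool_rot: [0.853, 0.522, 0.0, 0.0]
ft_force: [0.2, 0.5, 0.1]
grip_width: 0.0454
t 16.52 p [409.  163.8 243.6] xang 62.9 tilt [ 0.001 -0.    -1.   ] F [0.2 0.5 0.1] M [ 0.04 -0.14  0.02] w 45.4
[318 161  11  34 365] [322.98630137 177.70410959] [320.81347059 185.46494891]
0.088 [0.3971 0.1723 0.088 ]
0.064 [0.4022 0.1699 0.064 ]
[[318.0, 161.0], [328.0, 161.0], [328.0, 194.0], [318.0, 194.0]]
[(13, [264.0, 141.0]), (12, [256.0, 146.0]), (11, [272.0, 148.0]), (12, [259.0, 151.0]), (13, [259.0, 156.0]), (1101, [458.0, 180.0])]
```

The key blob is aligned with the tool y axis, so the yaw is right, and the top view shows all five beads in the hopper. Next I work out the offset from the blob's extents.

```bash
python3 - <<'E'
from h import *
w=camera('wrist'); o,T=st(); P=o['position']
def ext(ex,ey):
    c=np.array([*(P[:2]+T[:2,:2]@[ex,ey]),0]); pts=[]
    for z,hx in [(.040,.018),(.074,.018),(.083,.013),(.088,.005)]:
        for a in (-1,1):
            for b in (-.006,.006): pts.append(proj(w,c+T[:,1]*a*hx+T[:,0]*b+[0,0,z]))
    p=np.array(pts); return p.min(0).round(1),p.max(0).round(1)
for ey in (-.012,-.009,-.006,-.003,0): print(ey,ext(0,ey),ext(.002,ey))
E
```

```text
t 16.68 p [409.6 162.6 243.6] xang 62.7 tilt [ 0. -0. -1.] F [ 0.3 -0.1 -0.9] M [ 0.05 -0.15 -0.01] w 41.3
-0.012 (array([315.3, 156.7]), array([326.4, 192.3])) (array([317.2, 156.7]), array([328.2, 192.3]))
-0.009 (array([315.4, 159.2]), array([326.4, 194.8])) (array([317.2, 159.2]), array([328.2, 194.8]))
-0.006 (array([315.4, 161.6]), array([326.4, 197.2])) (array([317.2, 161.6]), array([328.2, 197.2]))
-0.003 (array([315.4, 163.9]), array([326.3, 199.7])) (array([317.2, 163.9]), array([328.2, 199.7]))
0 (array([315.4, 166.3]), array([326.3, 202.1])) (array([317.2, 166.3]), array([328.1, 202.1]))
```

```bash
python3 -m pendant '[[[2.5,-8,20],0],[[0,0,50],0],[[0,0,50],0],[[0,0,40],0],[[0,0,17.5],0],[[0,0,0],0],[[0,0,0],0]]' 40 40; python3 -m pendant '[[[0,0,0],0],[[0,0,0],0],[[0,0,0],0],[[0,0,0],0],[[0,0,0],0],[[0,0,0],0]]' 0 40; python3 -c "
from h import *
st()"
```

```text
time: 17.55
position: [0.4036, 0.1691, 0.0665]
tool_rot: [0.854, 0.521, 0.0, 0.0]
ft_force: [0.1, 0.8, -0.0]
grip_width: 0.04
time: 18.3
position: [0.4029, 0.1698, 0.0663]
tool_rot: [0.853, 0.521, 0.0, 0.0]
ft_force: [-0.5, -0.8, 5.4]
grip_width: 0.0118
t 18.3 p [402.9 169.8  66.3] xang 62.9 tilt [ 0.001  0.    -1.   ] F [-0.5 -0.8  5.4] M [ 0.13 -0.07  0.04] w 11.8
```

```bash
python3 -m pendant '[[[0,0,-20],0],[[0,0,-50],0],[[0,0,-50],0],[[0,0,-54],-7],[[0,0,0],-7],[[-44,42,0],0],[[-44,42,0],0],[[-44,42,0],0]]'; python3 -m pendant '[[[-44,42,0],0],[[-44,42,0],0],[[-44,42,0],0],[[-43,41,0],0],[[0,0,0],0],[[0,0,0],0]]'
python3 - <<'E'
from h import *
st(); w=snap('wrist','w10.png'); m,s,ce=red(w); print(s,ce); p=proj(w,[.62,-.195,.082]);print(p)
x,y=p.astype(int); y=max(y,80)
a=w['pixels'][y-80:y+80,x-100:x+100]
cv2.imwrite('pics/c10.png',cv2.resize(a,(750,600),interpolation=cv2.INTER_CUBIC)); print(x-100,y-80)
E
```

```text
time: 19.3
position: [0.4958, 0.0112, 0.2398]
tool_rot: [0.783, 0.622, -0.0, -0.0]
ft_force: [0.5, 0.2, -0.6]
grip_width: 0.0116
time: 20.05
position: [0.6172, -0.1953, 0.2388]
tool_rot: [0.784, 0.621, -0.001, -0.002]
ft_force: [0.1, 0.2, -0.2]
grip_width: 0.0119
t 20.05 p [ 617.2 -195.3  238.8] xang 76.8 tilt [-0.003  0.002 -1.   ] F [ 0.1  0.2 -0.2] M [ 0.05 -0.14  0.06] w 11.9
[ 310  220   24   52 1138] [321.35852373 247.12741652]
[321.64753366 192.9219071 ]
221 112
```

View pics/c10.png

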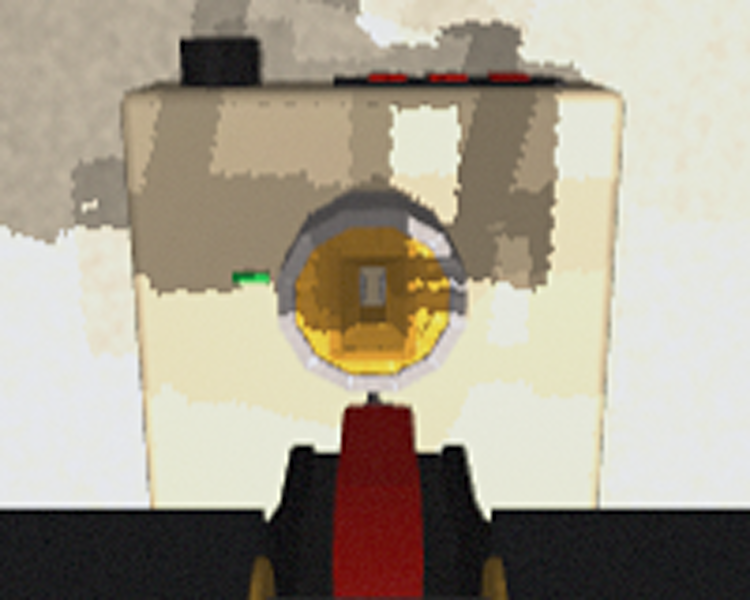

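Lock face centre is at about (320.6,192) full px, the slot is aligned with the tool, and the key's near lower edge is at v≈220. From these I compute the key's offset in the jaws and the lock offset.

```bash
python3 - <<'E'
from h import *
w=camera('wrist'); o,T=st(); P=o['position']
print('lock tool mm',(T.T@(onz(w,(320.6,192),.082)-P)*1e3).round(1))
for v in (190,192,194): print(v,(T.T@(onz(w,(320.6,v),.082)-P)*1e3).round(1)[1])
for ey in (-4,-2,0,2,4): print(ey,proj(w,P+T@np.array([0,ey-18,26.3])/1e3).round(1), 'blade',proj(w,P+T@np.array([0,ey-8,51])/1e3).round(1))
m,s,ce=red(w); print(s, [int(np.ptp(np.where(m[r])[0])+1) if m[r].any() else 0 for r in range(216,230)])
# gold lock mask centroid
h=cv2.cvtColor(w['pixels'],cv2.COLOR_BGR2HSV); g=cv2.inRange(h,(15,150,70),(32,255,255)); g[:155]=0;g[225:]=0
n,l,st_,c_=cv2.connectedComponentsWithStats(g); k=1+np.argmax(st_[1:,4]); print('gold',st_[k],c_[k])
for r in range(166,182): print(r,g[r,300:345].sum()//255,end=' ')
E
```

```text
t 20.15 p [ 617.2 -194.3  239.5] xang 76.9 tilt [-0.002  0.001 -1.   ] F [ 0.2  0.1 -0.2] M [ 0.1  -0.15 -0.04] w 11.9
lock tool mm [ -0.7   2.  157.5]
190 -0.3
192 2.0
194 4.3
-4 [321.3 212.5] blade [321.3 213.7]
-2 [321.3 215.5] blade [321.3 216.2]
0 [321.3 218.4] blade [321.3 218.8]
2 [321.3 221.3] blade [321.3 221.3]
4 [321.3 224.2] blade [321.3 223.8]
[ 310  220   24   52 1142] [0, 0, 0, 0, 14, 17, 18, 18, 18, 19, 19, 19, 19, 19]
gold [ 299  173   41   39 1173] [319.03921569 192.1602728 ]
166 0 167 0 168 0 169 0 170 0 171 0 172 0 173 13 174 16 175 19 176 23 177 27 178 30 179 31 180 33 181 33
```

```bash
python3 -m pendant '[[[-1,1,30],0],[[0,0,45],0],[[0,0,28],0],[[0,0,8],0],[[0,0,0],0],[[0,0,0],0]]'; python3 -m pendant '[[[0,0,2],0],[[0,0,2],0],[[0,0,0],0]]'; python3 -c "
from h import *
st()"
```

```text
time: 20.9
position: [0.62, -0.1973, 0.1308]
tool_rot: [0.783, 0.622, 0.001, 0.001]
ft_force: [-0.5, -0.2, 0.0]
grip_width: 0.0117
time: 21.28
position: [0.6189, -0.1972, 0.1251]
tool_rot: [0.783, 0.621, -0.0, -0.0]
ft_force: [0.5, -0.1, -1.2]
grip_width: 0.0116
t 21.27 p [ 618.9 -197.2  125.1] xang 76.8 tilt [-0.  0. -1.] F [ 0.5 -0.1 -1.2] M [ 0.08 -0.13 -0.02] w 11.6
```

```bash
python3 -m pendant '[[[0,0,2],2],[[0,0,1],-4],[[0,0,2],4],[[0,0,1],-2],[[0,0,0],0]]'; python3 -m pendant '[[[0,0,2],2],[[0,0,1],-4],[[0,0,2],4],[[0,0,1],-2],[[0,0,0],0]]'; python3 -c "
from h import *
st()"
```

```text
time: 21.9
position: [0.6192, -0.1974, 0.1195]
tool_rot: [0.783, 0.622, 0.0, 0.0]
ft_force: [-1.4, -0.4, 2.6]
grip_width: 0.0116
time: 22.52
position: [0.6196, -0.1975, 0.1132]
tool_rot: [0.783, 0.622, 0.0, 0.001]
ft_force: [1.2, -0.9, 2.3]
grip_width: 0.0118
t 22.52 p [ 619.6 -197.5  113.2] xang 76.9 tilt [ 0.002 -0.001 -1.   ] F [ 1.2 -0.9  2.3] M [-0.1  -0.33  0.02] w 11.8
```

```bash
python3 -m pendant '[[[0,0,2],2],[[0,0,1],-4],[[0,0,1],4],[[0,0,1],-2],[[0,0,0],0]]'; python3 -m pendant '[[[0,0,1],0],[[0,0,0],0]]'; python3 -m pendant '[[[0,0,1],0],[[0,0,0],0]]'; python3 -m pendant '[[[0,0,1],0],[[0,0,0],0]]'; python3 -c "
from h import *
st()"
```

```text
time: 23.15
position: [0.6198, -0.1975, 0.1094]
tool_rot: [0.783, 0.621, 0.001, 0.001]
ft_force: [-0.4, -0.8, 4.9]
grip_width: 0.0116
time: 23.4
position: [0.62, -0.1976, 0.1079]
tool_rot: [0.784, 0.621, 0.001, 0.001]
ft_force: [-0.4, -0.6, 8.1]
grip_width: 0.0114
time: 23.65
position: [0.6199, -0.1976, 0.1078]
tool_rot: [0.783, 0.621, 0.001, 0.001]
ft_force: [0.5, -1.1, 10.7]
grip_width: 0.0116
time: 23.9
position: [0.62, -0.1976, 0.1076]
tool_rot: [0.783, 0.621, 0.001, 0.001]
ft_force: [-1.6, -0.3, 15.9]
grip_width: 0.0119
t 23.9 p [ 620.  -197.6  107.6] xang 76.8 tilt [ 0.003 -0.001 -1.   ] F [-1.6 -0.3 15.9] M [ 0.19  0.37 -0.03] w 11.9
```

Home: z stalls at 107.6–107.9 mm (expected 108.3) as the force rises. Now turning clockwise.

```bash
python3 -m pendant '[[[0,0,0],0],[[0,0,0],9],[[0,0,0],9],[[0,0,0],9],[[0,0,0],9],[[0,0,0],9],[[0,0,0],0]]'; python3 -m pendant '[[[0,0,0],9],[[0,0,0],9],[[0,0,0],9],[[0,0,0],9],[[0,0,0],5],[[0,0,0],0],[[0,0,0],0]]'; python3 -m pendant '[[[0,0,0],0],[[0,0,0],0],[[0,0,0],0],[[0,0,0],0]]'; python3 - <<'E'
from h import *
st(); print(beads(camera('top'))); w=camera('wrist'); m,s,ce=red(w); print(s,ce)
E
```

```text
time: 24.78
position: [0.6199, -0.1976, 0.1078]
tool_rot: [0.962, 0.274, 0.001, 0.001]
ft_force: [-1.5, 0.9, 16.0]
grip_width: 0.0115
time: 25.65
position: [0.6199, -0.1977, 0.1077]
tool_rot: [0.997, -0.08, 0.001, 0.001]
ft_force: [-2.6, -0.1, 14.3]
grip_width: 0.0118
time: 26.15
position: [0.6198, -0.1977, 0.1078]
tool_rot: [0.997, -0.08, 0.001, 0.001]
ft_force: [-2.4, -0.8, 17.8]
grip_width: 0.0121
t 26.15 p [ 619.8 -197.7  107.8] xang -9.1 tilt [ 0.002 -0.002 -1.   ] F [-2.4 -0.8 17.8] M [0.01 0.52 0.04] w 12.1
[(13, [264.0, 141.0]), (12, [256.0, 146.0]), (11, [272.0, 148.0]), (12, [259.0, 151.0]), (13, [259.0, 156.0]), (1108, [458.0, 180.0])]
[ 310  220   24   52 1144] [321.29195804 246.92482517]
```

```bash
for i in 1; do python3 -m pendant '[[[0,0,0],4],[[0,0,0],0],[[0,0,0],0]]'; done; python3 -c "
from h import *
st()"; python3 -m pendant '[[[0,0,0],4],[[0,0,0],0],[[0,0,0],0]]'; python3 -c "
from h import *
st()"; python3 -m pendant '[[[0,0,0],4],[[0,0,0],0],[[0,0,0],0]]'; python3 -c "
from h import *
st()"
```

```text
time: 26.62
position: [0.6199, -0.1976, 0.1077]
tool_rot: [0.993, -0.114, 0.001, 0.001]
ft_force: [-2.4, 0.5, 15.4]
grip_width: 0.0119
t 26.62 p [ 619.9 -197.6  107.7] xang -13.1 tilt [ 0.002 -0.001 -1.   ] F [-2.4  0.5 15.4] M [0.11 0.39 0.08] w 11.9
time: 27.0
position: [0.62, -0.1976, 0.1077]
tool_rot: [0.989, -0.149, 0.001, 0.001]
ft_force: [-1.8, 0.0, 16.8]
grip_width: 0.0116
t 27.0 p [ 620.  -197.6  107.7] xang -17.1 tilt [ 0.003 -0.001 -1.   ] F [-1.8  0.  16.8] M [0.   0.38 0.02] w 11.6
time: 27.38
position: [0.62, -0.1976, 0.1077]
tool_rot: [0.983, -0.183, 0.001, 0.001]
ft_force: [-2.0, 1.1, 15.4]
grip_width: 0.0118
t 27.38 p [ 620.  -197.6  107.7] xang -21.1 tilt [ 0.003 -0.002 -1.   ] F [-2.   1.1 15.4] M [0.05 0.3  0.15] w 11.8
```

```bash
python3 -m pendant '[[[0,0,0],4],[[0,0,0],0],[[0,0,0],0]]'; python3 - <<'E'
from h import *
z=[]
for i in range(8):
    c=camera('wrist'); o=robot.get_obs(); z.append(np.r_[o['moment'],o['ft_force']])
print(np.mean(z,0).round(3)); st()
p=proj(c,[.62,-.1955,.082]); print(p)
# green LED / collar orientation not needed; cup check in top view
t=camera('top')['pixels']; s=camera('side'); q=proj(s,[.4995,-.06,.065]).astype(int); print(q)
tc=camera('top'); g=proj(tc,[.4995,-.06,.065]).astype(int); r=cv2.cvtColor(t[g[1]-15:g[1]+16,g[0]-15:g[0]+16],cv2.COLOR_BGR2GRAY)
print(g); print(r[::2,::2])
E
```

```text
time: 27.75
position: [0.62, -0.1976, 0.1077]
tool_rot: [0.976, -0.217, 0.001, 0.001]
ft_force: [-1.9, 0.8, 15.9]
grip_width: 0.0117
[ 0.076  0.307  0.414 -2.014  0.494 15.827]
t 28.15 p [ 620.  -197.6  107.7] xang -25.0 tilt [ 0.002 -0.002 -1.   ] F [-1.2  0.4 15.5] M [0.13 0.28 0.41] w 12.0
[320.36449467 241.27692012]
[321 201]
[336 204]
[[ 61  60  58  56  54  58 123 139 138 138 137 138 138 137 138 138]
 [ 63  63  61  60  57  56  53  70 137 136 137 138 138 138 138  94]
 [ 65  64  63  61  61  58  56  54  51  89 137 138 138 138 123  58]
 [ 67  65  65  63  63  61  59  57  56  52  98 138 137 137 112  47]
 [ 68  67  66  64  64  62  62  59  59  54  49  73 137 127  55  47]
 [ 69  68  67  67  66  64  63  62  60  52  47  51  52  61  46  47]
 [ 69  69  68  68  66  65  64  63  58  67  59  57  56  54  49  47]
 [ 71  70  69  69  68  67  67  62  54  95  57  60  59  58  56  53]
 [ 72  71  70  70  69  69  67  61  83  53  65  62  61  59  58  56]
 [ 74  72  71  71  70  70  65  55  71  60  65  64  63  62  60  59]
 [ 77  75  74  73  71  68  62  66  54  67  66  65  64  63  62  61]
 [ 80  78  77  76  73  65  53  90  67  68  68  66  65  65  64  63]
 [ 83  81  80  78  71  60  71  58  70  69  69  68  67  66  66  65]
 [ 86  84  83  79  65  53  55  70  72  71  70  69  69  68  68  66]
 [ 85  85  85  72  60  67  61  75  73  72  71  69  69  69  68  68]
 [ 82  83  79  66  69  70  78  79  77  75  73  72  71  70  69  69]]
```

Torque rises sharply to 0.41 N m, so the lock is at its stop. One last numeric check of the cup in the side view.

```bash
python3 - <<'E'
from h import *
s=camera('side'); C=np.array([.4995,-.06])
a=np.linspace(0,2*np.pi,73)
pr=np.array([proj(s,[*(C+.031*np.array([np.cos(t),np.sin(t)])),.065]) for t in a]); pf=np.array([proj(s,[*(C+.0265*np.array([np.cos(t),np.sin(t)])),0]) for t in a])
for n,p in (('rim',pr),('foot',pf)): print(n,p.min(0).round(1),p.max(0).round(1))
g=cv2.cvtColor(s['pixels'],cv2.COLOR_BGR2GRAY)
v0,v1=int(pr[:,1].min())-4,int(pf[:,1].max())+5
for v in range(v0,v1,3): print(v,g[v,300:346:2])
print(beads(s)[-6:])
E
```

```text
rim [312.  195.9] [331.8 208. ]
foot [313.9 212.5] [330.2 223. ]
191 [181 154  98  27  33  41  85  91 103  98 102 102 102 103 103 102 191 189
 127 125 127 129 129]
194 [171  97  34  36  47  87  98 103 104 104 104 102 103 103 120 173 102 101
 101 101 116 129 130]
197 [ 83  56  24  51  84  91 100 101 106 117 128 134 127 121 112 101 101 103
 102 103 102 101 102]
200 [ 85  62  48  85 152 176 185 162  93  92 104 108 110 109 106 147 107 102
 102 101 101 101 101]
203 [ 86  73  92 154 165 177 173 112  86  96 103 108 110 111 104  95 121 102
 101 100 100 103 100]
206 [ 98 135 189 189 191 177 175 151 110  95 103 109 110 110 109 128 158 180
 180 180 180 182 181]
209 [191 189 190 192 191 194 195 104  86  89 102 110 108  87  85  79 160 181
 183 184 182 181 181]
212 [193 192 189 189 192 192 192 117  89  93  94  91  89  88  85  79 170 182
 183 181 185 184 181]
215 [190 192 192 193 191 191 192 133  89  93  93  92  89  88  83  77  99 155
 184 182 182 184 178]
218 [190 190 191 193 199 195 194 139  89  92  93  92  89  87  83  91 103 100
 181 183 182 172 178]
221 [191 191 199 199 198 199 199 182 120  92  92  91  89  87  91  98 115 166
 183 184 167 108 155]
224 [199 199 200 199 199 199 200 191 175 169 152 151 160 166 168 169 166 174
 183 184 162  84  98]
227 [199 199 198 199 200 199 199 182 170 167 168 166 166 166 165 167 168 170
 166 166 129  73  63]
[(12, [312.0, 142.0]), (303, [324.0, 155.0]), (8, [303.0, 156.0]), (16, [302.0, 160.0]), (15, [254.0, 238.0]), (15, [244.0, 243.0])]
```

The side-view silhouette fits an upright cup: rim at row 196, sides at columns 314–331, foot at row 223. Handing in.

```bash
python3 -c "
from h import *
print(order.hand_in()); st()"
```

```text
the job is handed in; nothing more can be done
None
the job is handed in; nothing more can be done
```

The job is handed in at about 28 s of the 72 s. My last checks suggest every step was met, but the hand-in gives no verdict.

- **Pour:** I let the cup pivot in the jaws over the hopper rim. The top camera showed all five beads in the hopper, including after the key was turned.
- **Cup:** It was righted on the control box's edge and set down on the bench at about (0.50, -0.06). Its outline in the last side view matches an upright cup.
- **Key:** I pushed it home with slight rocking. It stopped at 107.7 mm tool height against 108.3 mm expected, under about 16 N of push. I then turned it clockwise 102° at the tool, and the torque rose to 0.41 N m at the stop. It was handed in still gripped at 40 N, pressed and held turned.

**Not seen directly:** the lock cylinder's own angle. I inferred it from the tool's turn and the rise in torque. I also took no final measurement of the mouse, jar, flask, spatula or blue box, but the arm was not aimed at any of them and I saw no sign of contact.

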